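Hold the magnifier over the smear on the slide viewer

ROBOT

A 6-joint arm with a two-finger parallel gripper is mounted at the origin on the work surface. World frame = base frame: x ahead of the robot, y to its left, z up, the work surface at z = 0. Lengths are in m, angles in degrees, forces in N, time in s.
With the tool pointing down it reaches from about 0.35 to 0.875 m from the base axis. Payload 4.2 kg.
Tool frame: the origin (TCP) lies between the finger pads; the fingertips stand 14 mm ahead of it and the grasp point (between the pads) lies 5 mm behind it; z points along the fingers, y is the line along which they close (so a half turn about z gives the same grasp; the last joint's range is limited). The gripper opens to 87 mm and grips with 3 to 60 N. Pads are 19 mm wide; open, the fingers measure 117 mm over their backs; the gripper's body (75 mm by 190 mm) begins 51 mm behind the grasp point.
Start: joints at [82.884, 22.042, 0.453, 0, -68.411, -14.817], TCP at [0.233, 0.58, 0.203] pointing down, gripper open.
Joint ranges: [-179.83, 179.83], [-69.29, 118.12], [-61.27, 80.66], [-181.25, 117.63], [-171.15, -9.14], [-177.46, 177.46]. Speed limits (degrees/s): [159.86, 159.86, 180, 180, 180, 180].

INTERFACE

Orientations are given as a 3x3 rotation matrix whose columns are the frame's x, y, z axes.
In Python, from station import * gives the robot as it stands. The module is installed in compiled form; this text tells all that it offers.
- The arm moves only by the tool play_rows, never from a script. Its argument "steps" is a list of rows, each an object of numbers: "ax", "ay", "az": the turn, a rotation vector about the tool's x, y, z in degrees; "dx", "dy", "dz": the shift along the tool's x, y, z in mm; "claw": the finger opening in mm, from 0 to 87. A call has 1 to 20 rows; each row shifts and turns the commanded pose from where the row before left it, along the tool's axes as they then stand; what a row does not reach is not made up. A row lasts 1/10 s, in which the tool goes at most 50 mm and 8.59 degrees, less where a joint would pass 70% of its speed; a pose out of reach is approached as far as the arm can. A call with a gripper value outside its range is refused whole. The fingers move at their own pace and stop on an object; the grip force is fixed at half the most. Time passes only in rows, so rows that do not move let the fingers close. It gives the time, the measured TCP pose, the force, the opening and the grip force at its end, in the units of the state.
- sense(): the state, without advancing time (a new reading comes with each control period).
- capture(name): name is "scene" or "top" or "wrist"; returns a dict with "frame" (384x512x3 uint8, blue, green, red), "range_z" (384x512 float32, m along the optical axis (not along the pixel's ray), 0 where there is no reading), "fx", "fy", "cx", "cy" (pixels), "xyz" and "rotation" of the camera in the world. Camera axes: x right, y down, z forward; pixel columns grow to the right and rows downward; lengths in m; the calibration is good to about 2 mm. A picture is of the moment at which its call begins.
- finish_job(): hands the job in; it is judged then, once.
The state is a dict: "time_s": time; "joints": joint angles; "joint_velocities": joint speeds; "effort": joint torques, N m; "tcp_pos": TCP position; "ee_rot": TCP orientation; "wrist_force": force on the tool from outside, world axes, zero at the start; "moment": the same for the moment, N m; "gripper_width": opening from 0.0 (shut) to 1.0 (fully open); "gripper_force": force on a finger pad.
Only numpy, scipy, OpenCV 4.12 (cv2) and the standard library are available. Lean on these libraries where they do the work, as an engineer would, in place of code of your own. Each camera call takes 0.05 s, during which the arm holds its last target. There are 200 camera calls.

TASK

Switch on the slide viewer by pressing its spring push switch right down to its stop and letting it come back up. Then pick up the rectangular magnifier by its handle, lift it over the staining jars and hold it hovering level about 2 cm above the slide carrier, its lens centred over the slide and its long side parallel to the slide's long side. The smear has no cover glass, so nothing may touch the slide or its carrier; leave everything else on the bench where it is, and finish while still holding the magnifier there, without putting it down.

Things in the scene. Friction and masses are not known exactly. Their poses are not given: they have to be found in the camera images.
- viewer: slide viewer: a white light box, 170 mm (x) by 230 mm (y), flat top 58 mm above the bench, heavy and fixed; the white opal window, 134 mm square, is flush in the top, centred at y = -33 mm, and the switch is on the top at x = -30, y = +77 mm. Origin at the centre of its underside, z up, front (-x) towards the robot
- switch (a joint): travel of the viewer's push switch in m: 0 up, 0.008 down at its stop; it moves straight down, needs about 1.5 N to start and 4.5 N at the stop, and springs back up by itself
- switch_top (a point): centre of the top of the switch's black round head, 30 mm in diameter and 10 mm thick, on a steel shank; the top is 86 mm above the bench when up and 78 mm when pressed to the stop
- slide_carrier: loose aluminium carrier plate, 44 mm (x) by 94 mm (y) by 5 mm thick, lying on the viewer's window with a glass slide, 26 by 76 mm, set flush in its top and centred in it; the slide's long side is along the carrier's y. Origin at the centre of its underside, z up. At every start its yaw in the world is within about 0.45 rad of 0
- slide_mid (a point): middle of the slide's upper face, 5 mm above the carrier's underside, on the carrier's centre; 63 mm above the bench
- magnifier: rectangular hand magnifier, 130 g, flat on the bench, left or right of the round one, handle towards the robot (yaw within 0.25 rad of 0). Black handle along x, 105 long, 22 wide, 16 mm thick; origin under its middle. Black lens frame 74 (x) by 114 (y) by 12 mm thick, centred at x = +110 mm, around a clear lens 62 by 106 mm; undersides flush at z = 0, z up
- lens_mid (a point): centre of the rectangular lens, in the plane of the frame's underside (x = +110 mm, z = 0 in the magnifier's frame); same axes as the magnifier
- round_magnifier: bystander: hand magnifier with a round lens in a steel ring 92 mm in diameter and a black handle 105 by 20 by 16 mm; origin under the middle of the handle, lens centre at x = +112 mm
- jar_tray: fixed steel tray, 290 mm (x) by 76 mm (y), rim 16 mm high, between the viewer and the magnifiers, with the three staining jars standing in it; origin at the centre of its underside
- jar0: bystander: square glass staining jar 56 mm wide with a white screw cap, 100 mm tall, standing on the tray floor (cap's top 103 mm above the bench); the one nearest the robot; origin at the centre of its underside
- jar1: bystander: the middle jar of the same kind
- jar2: bystander: the far jar of the same kind
- dropper0: bystander: white plastic dropper bottle, 30 mm in diameter and 92 mm tall, standing behind the magnifiers; origin at the centre of its underside
- dropper1: bystander: another dropper bottle of the same kind, near the first
- mailer: bystander: white plastic slide mailer lying on the bench behind the jar tray, 90 by 33 by 17 mm; origin at the centre of its underside
Mind the look-alikes: they are no part of the job. What is shaped like the magnifier but purple or turquoise is not meant.

How it is judged (in metres and radians):
On the way, in this order (a step that is already met when the one before it is completed fails the run):
1. the viewer's switch is pressed down to its stop while the magnifier still lies in its place (value of joint switch above 0.0066 m and distance of magnifier from where it was at the start of the episode below 0.02 m), for 0.1 s.
2. the magnifier is lifted in the fingers to above the tops of the jars, with the switch back up (height (world z) of lens_mid above 0.105 m and value of joint switch below 0.002 m and contact force between magnifier and the fingers above 1 N), for 0.2 s.
At the end, for the whole second after the job is handed in: Held in the fingers alone, still, level within 0.15 rad; lens middle within 13 mm of the slide's, frame underside 8 to 34 mm above it, long sides within 0.17 rad; switch up, carrier within 8 mm and bystanders within 25 mm of their starts (horizontal distance between lens_mid and slide_mid below 0.013 m and z of lens_mid in the frame of slide_mid between 0.008 and 0.034 m and angle between the y axis of magnifier and the y axis of slide_carrier, either way round below 0.17 rad and angle between magnifier's own z axis and vertical below 0.15 rad and contact force between magnifier and the fingers above 1 N and contact force between magnifier and viewer below 0.1 N and contact force between magnifier and slide_carrier below 0.1 N and contact force between magnifier and jar_tray below 0.1 N and contact force between magnifier and jar0 below 0.1 N and contact force between magnifier and jar1 below 0.1 N and contact force between magnifier and jar2 below 0.1 N and linear speed of magnifier below 0.02 m/s and angular speed of magnifier below 0.15 rad/s and value of joint switch below 0.002 m and distance of slide_carrier from where it was at the start of the episode below 0.008 m and distance of each of jar0, jar1, jar2, dropper0, dropper1, mailer, round_magnifier from where it was at the start of the episode below 0.025 m); the arm keeps its last pose, push and grip.
It fails at once if something touches the slide or its carrier (magnifier, fingers or arm) (contact force between slide_carrier and magnifier above 0.3 N or contact force between slide_carrier and the fingers above 0.3 N or contact force between slide_carrier and the arm above 0.3 N).
It fails at once if a bystander is moved by more than 25 mm, or a jar or dropper bottle is tipped (distance of any of jar0, jar1, jar2, dropper0, dropper1, mailer, round_magnifier from where it was at the start of the episode above 0.025 m or angle between any of jar0, jar1, jar2, dropper0, dropper1's own z axis and vertical above 0.35 rad).
It also fails if it takes over 58 s, if anything falls off the work surface, if the arm or the gripper's body presses on something with over 40 N, if the wrist force passes 120 N, or if a joint passes its speed limit or range.

## Working session

There is one attempt and no reset: what is moved stays moved. The work goes in short steps, Python scripts to look and compute and a tool call to move; the robot and the scene stay as the last step left them, time stands still between calls to the robot, and variables do not carry over. Pictures are saved under pics/ and viewed, at most 13 in all, crops included, and the job is handed in when it is done.

Besides the shell and the picture viewer there is one more tool, called after "Request:" by a JSON object that holds its "op" and its "data", one argument or row to a line. play_rows: Moves the arm, as the interface text tells. Its arguments: {"type":"object","properties":{"steps":{"type":"array"}},"required":["steps"]}

```bash
mkdir -p pics
cat > h.py <<'E'
import numpy as np, cv2
from station import *
def pts(c):
    v,u=np.mgrid[0:384,0:512]; z=c["range_z"]
    p=np.stack([(u-c["cx"])/c["fx"]*z,(v-c["cy"])/c["fy"]*z,z],-1)
    w=p@np.array(c["rotation"]).T+np.array(c["xyz"]); w[z==0]=np.nan
    return w
E
python3 - <<'E'
from h import *
s=sense(); print(s["tcp_pos"],s["ee_rot"],s["time_s"])
for n in("scene","top"):
    c=capture(n); cv2.imwrite(f"pics/{n}0.png",c["frame"]); np.savez(f"{n}0.npz",w=pts(c),f=c["frame"]); print(n,c["xyz"],c["fx"])
E
```

```text
[0.23319923 0.57918143 0.20216136] [[ 9.27544200e-01 -3.73712765e-01 -7.25363401e-04]
 [-3.73713456e-01 -9.27541903e-01 -2.06681639e-03]
 [ 9.95907202e-05  2.18814162e-03 -9.99997601e-01]] 0.0
scene [0.95144545 0.32101127 0.79754201] 385.8734642434252
top [0.40346833 0.03232186 1.06474547] 415.50593014674496
```

View pics/top0.png

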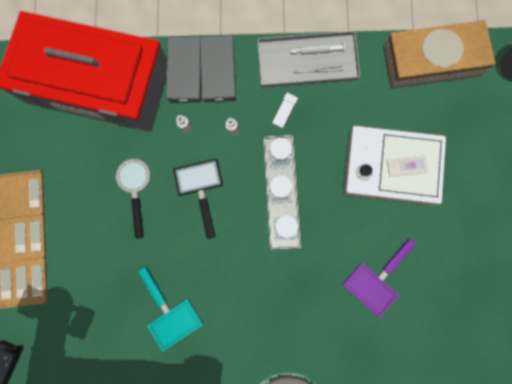

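View pics/scene0.png

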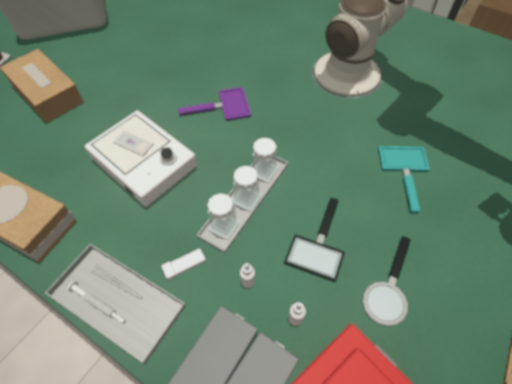

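In the top view, the candidates are the black rectangular one (198,177, handle 207,215), the round one (133,176), the turquoise one (175,325) and the purple one (371,290). The black rectangular one fits: black frame, clear lens, beside the round one. I'll confirm it in a crop and measure.

Run:
```python
from h import *
d=np.load("top0.npz");w=d["w"];f=d["f"]
crop=np.hstack([cv2.resize(f[140:250,110:235],None,fx=3.2,fy=3.2,interpolation=2),cv2.resize(f[120:230,340:455],None,fx=3.2,fy=3.2,interpolation=2)])
cv2.imwrite("pics/crop.png",crop)
g=f.max(-1).astype(int)
def box(m,n):
    p=w[m][:,:2].astype(np.float32); r=cv2.minAreaRect(p*1000)
    print(n,m.sum(),"mean",np.round(p.mean(0),4),"z",np.round(np.nanpercentile(w[m][:,2],[5,50,95]),4),"rect",np.round(r[0],1),np.round(r[1],1),round(r[2],1))
    return p
V,U=np.mgrid[0:384,0:512]
R=lambda u0,u1,v0,v1:(U>=u0)&(U<u1)&(V>=v0)&(V<v1)&~np.isnan(w[...,2])
dark=(g<50)
h=box(R(196,220,198,242)&dark,"handle")
box(R(168,228,152,200)&dark,"frame")
box(R(168,228,152,200)&(w[...,2]>.004),"frame z")
box(R(196,220,198,242)&(w[...,2]>.009),"handle z")
box(R(355,378,155,185)&(w[...,2]>.078),"switch z")
box(R(340,450,120,210)&(w[...,2]>.05)&(w[...,2]<.07),"viewer top")
box(R(380,440,140,195)&(w[...,2]>.0605)&(w[...,2]<.07),"carrier z")
for n,r in dict(j0=(270,305,210,245),j1=(265,300,170,203),j2=(265,300,133,165)).items(): box(R(*r)&(w[...,2]>.09),n)
box(R(255,310,130,255)&(w[...,2]>.008),"tray")
for n,r in dict(d0=(172,195,110,135),d1=(222,242,115,135)).items(): box(R(*r)&(w[...,2]>.05),n)
box(R(115,155,155,240)&(w[...,2]>.004),"round")
```

```text
handle 195 mean [0.4928 0.1975] z [0.0129 0.016  0.0193] rect [486.9 195.7] [94.9 17.5] 12.6
frame 0 mean [nan nan] z nan rect [0. 0.] [0. 0.] 0.0
frame z 1402 mean [0.5921 0.2203] z [0.0052 0.0098 0.014 ] rect [599.2 222.9] [128.  155.6] 0.1
handle z 360 mean [0.4867 0.1967] z [0.0119 0.0158 0.0193] rect [488.  197.6] [106.8  22.8] 12.6
switch z 126 mean [ 0.5905 -0.1948] z [0.0832 0.0868 0.0901] rect [ 590.9 -195. ] [26.7 28.5] 44.4
viewer top 6300 mean [ 0.6083 -0.2761] z [0.0559 0.0595 0.0645] rect [ 610.8 -276. ] [230.8 171.5] 82.1
carrier z 1510 mean [ 0.6025 -0.3057] z [0.0606 0.0624 0.0662] rect [ 602.2 -307. ] [148.1 134.5] 89.0
j0 409 mean [ 0.4581 -0.0024] z [0.1003 0.1034 0.1062] rect [458.3  -2.8] [52.1 51.8] 80.2
j1 400 mean [0.5509 0.009 ] z [0.0999 0.1035 0.1063] rect [551.2   8.9] [51.6 52.9] 19.0
j2 396 mean [0.6411 0.0082] z [0.0985 0.1035 0.1065] rect [641.7   8.2] [52.2 52.1] 20.5
tray 2031 mean [0.5516 0.0054] z [0.0095 0.1014 0.1058] rect [553.2   5. ] [289.9  75.9] 2.7
d0 110 mean [0.7254 0.2526] z [0.0516 0.0598 0.0887] rect [726.5 252.6] [20.7 28.6] 43.2
d1 109 mean [0.7155 0.129 ] z [0.0514 0.0589 0.0888] rect [718.  129.9] [26.3 25.7] 2.7
round 1365 mean [0.5677 0.386 ] z [0.0053 0.01   0.0177] rect [545.5 385.7] [216.8 102.2] 1.8<stdin>:8: RuntimeWarning: Mean of empty slice.
  ret = um.true_divide(
  return np.nanmean(a, axis, out=out, keepdims=keepdims)
```

View pics/crop.png

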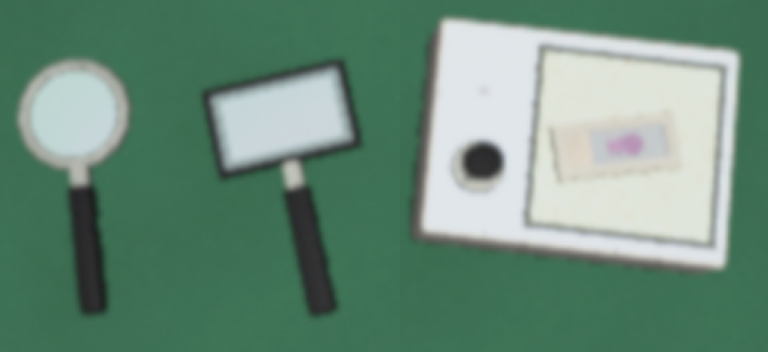

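The crop confirms it: the black rectangular magnifier has its handle centre at about (0.488, 0.198), yaw 12.6°. The carrier is at crop (616,146), with its long side about 8° off. I'll go to the switch with the fingers shut and look closer there.

Request:
{"op": "play_rows", "data": {
  "steps": [
    {"az": -6.9, "claw": 0},
    {"az": -6.9, "claw": 0},
    {"az": -6.9, "claw": 0},
    {"az": -6.9, "claw": 0},
    {"az": -6.9, "claw": 0}
  ]
}}

```text
invalid input at $.steps[0]: expected keys ax, ay, az, dx, dy, dz, claw
```

Request:
{"op": "play_rows", "data": {
  "steps": [
    {"dx": 9, "dy": 41.7, "claw": 0},
    {"dx": 9, "dy": 41.7, "claw": 0},
    {"dx": 9, "dy": 41.7, "claw": 0},
    {"dx": 9, "dy": 41.7, "claw": 0},
    {"dx": 9, "dy": 41.7, "claw": 0},
    {"dx": 9, "dy": 41.7, "claw": 0},
    {"dx": 9, "dy": 41.7, "claw": 0},
    {"dx": 9, "dy": 41.7, "claw": 0},
    {"dx": 9, "dy": 41.7, "claw": 0},
    {"dx": 9, "dy": 41.7, "claw": 0},
    {"dx": 9, "dy": 41.7, "claw": 0},
    {"dx": 9, "dy": 41.7, "claw": 0},
    {"dx": 9, "dy": 41.7, "claw": 0},
    {"dx": 9, "dy": 41.7, "claw": 0},
    {"dx": 9, "dy": 41.7, "claw": 0},
    {"dx": 9, "dy": 41.7, "claw": 0},
    {"dx": 9, "dy": 41.7, "claw": 0},
    {"dx": 9, "dy": 41.7, "claw": 0},
    {"dx": 9, "dy": 41.7, "claw": 0},
    {"dx": 9, "dy": 41.7, "claw": 0}
  ]
}}

```text
invalid input at $.steps[0]: expected keys ax, ay, az, dx, dy, dz, claw
```

Run:
```python
from h import *
s=sense(); print(s["tcp_pos"],np.round(s["ee_rot"],4),s["time_s"],s["wrist_force"],s["joints"])
c=capture("wrist");w=pts(c);np.savez("wrist1.npz",w=w,f=c["frame"]);cv2.imwrite("pics/wrist1.png",c["frame"]);print(c["xyz"],np.round(c["rotation"],3))
```

```text
[0.23322225 0.57922038 0.20226486] [[ 9.276e-01 -3.737e-01 -6.000e-04]
 [-3.737e-01 -9.276e-01 -1.900e-03]
 [ 1.000e-04  2.000e-03 -1.000e+00]] 0.1 [ 0.27045384 -0.3665484  -0.1570218 ] [ 8.28836520e+01  2.20855438e+01  3.85530619e-01 -2.47458812e-02
 -6.84105314e+01 -1.48171195e+01]
[0.29704493 0.55394141 0.38414977] [[-0.374 -0.898 -0.233]
 [-0.927  0.363  0.092]
 [ 0.002  0.251 -0.968]]
```

View pics/wrist1.png

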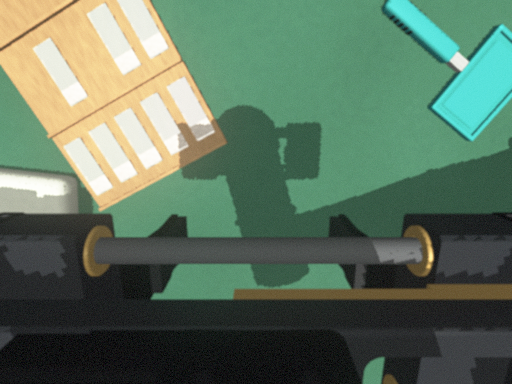

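That wasted picture shows the slide box and turquoise magnifier near the start; every row needs all the keys, so nothing moved. Repeating.

Request:
{"op": "play_rows", "data": {
  "steps": [
    {"ax": 0, "ay": 0, "az": -6.9, "dx": 0, "dy": 0, "dz": 0, "claw": 0},
    {"ax": 0, "ay": 0, "az": -6.9, "dx": 0, "dy": 0, "dz": 0, "claw": 0},
    {"ax": 0, "ay": 0, "az": -6.9, "dx": 0, "dy": 0, "dz": 0, "claw": 0},
    {"ax": 0, "ay": 0, "az": -6.9, "dx": 0, "dy": 0, "dz": 0, "claw": 0},
    {"ax": 0, "ay": 0, "az": -6.9, "dx": 0, "dy": 0, "dz": 0, "claw": 0}
  ]
}}

```text
time_s: 0.65
tcp_pos: [0.2333, 0.5795, 0.2028]
ee_rot: [[0.975, 0.222, -0.0], [0.222, -0.975, -0.001], [-0.001, 0.001, -1.0]]
wrist_force: [0.5, 0.1, 0.3]
gripper_width: 0.631
gripper_force: 0.0
```

Request:
{"op": "play_rows", "data": {
  "steps": [
    {"ax": 0, "ay": 0, "az": 0, "dx": 9, "dy": 41.7, "dz": 0, "claw": 0},
    {"ax": 0, "ay": 0, "az": 0, "dx": 9, "dy": 41.7, "dz": 0, "claw": 0},
    {"ax": 0, "ay": 0, "az": 0, "dx": 9, "dy": 41.7, "dz": 0, "claw": 0},
    {"ax": 0, "ay": 0, "az": 0, "dx": 9, "dy": 41.7, "dz": 0, "claw": 0},
    {"ax": 0, "ay": 0, "az": 0, "dx": 9, "dy": 41.7, "dz": 0, "claw": 0},
    {"ax": 0, "ay": 0, "az": 0, "dx": 9, "dy": 41.7, "dz": 0, "claw": 0},
    {"ax": 0, "ay": 0, "az": 0, "dx": 9, "dy": 41.7, "dz": 0, "claw": 0},
    {"ax": 0, "ay": 0, "az": 0, "dx": 9, "dy": 41.7, "dz": 0, "claw": 0},
    {"ax": 0, "ay": 0, "az": 0, "dx": 9, "dy": 41.7, "dz": 0, "claw": 0},
    {"ax": 0, "ay": 0, "az": 0, "dx": 9, "dy": 41.7, "dz": 0, "claw": 0},
    {"ax": 0, "ay": 0, "az": 0, "dx": 9, "dy": 41.7, "dz": 0, "claw": 0},
    {"ax": 0, "ay": 0, "az": 0, "dx": 9, "dy": 41.7, "dz": 0, "claw": 0},
    {"ax": 0, "ay": 0, "az": 0, "dx": 9, "dy": 41.7, "dz": 0, "claw": 0},
    {"ax": 0, "ay": 0, "az": 0, "dx": 9, "dy": 41.7, "dz": 0, "claw": 0},
    {"ax": 0, "ay": 0, "az": 0, "dx": 9, "dy": 41.7, "dz": 0, "claw": 0},
    {"ax": 0, "ay": 0, "az": 0, "dx": 9, "dy": 41.7, "dz": 0, "claw": 0},
    {"ax": 0, "ay": 0, "az": 0, "dx": 9, "dy": 41.7, "dz": 0, "claw": 0},
    {"ax": 0, "ay": 0, "az": 0, "dx": 9, "dy": 41.7, "dz": 0, "claw": 0},
    {"ax": 0, "ay": 0, "az": 0, "dx": 9, "dy": 41.7, "dz": 0, "claw": 0},
    {"ax": 0, "ay": 0, "az": 0, "dx": 9, "dy": 41.7, "dz": 0, "claw": 0}
  ]
}}

```text
time_s: 2.65
tcp_pos: [0.5909, -0.1968, 0.2029]
ee_rot: [[0.976, 0.217, -0.001], [0.217, -0.976, 0.0], [-0.001, -0.0, -1.0]]
wrist_force: [0.6, 1.0, -1.2]
gripper_width: 0.003
gripper_force: 0.0
```

Run:
```python
from h import *
s=sense(); print(s["tcp_pos"],np.round(s["ee_rot"],4),s["time_s"],s["wrist_force"],s["joints"])
c=capture("wrist");w=pts(c);np.savez("wrist2.npz",w=w,f=c["frame"]);cv2.imwrite("pics/wrist2.png",c["frame"]);print(c["xyz"])
```

```text
[ 0.59087603 -0.1968098   0.20285393] [[ 9.761e-01  2.174e-01 -6.000e-04]
 [ 2.174e-01 -9.761e-01  2.000e-04]
 [-6.000e-04 -4.000e-04 -1.000e+00]] 2.65 [ 0.57904459  1.03045977 -1.18783438] [-3.56025801e+00  2.18641000e+01  1.25941014e-01 -1.18110494e-02
 -6.82982671e+01  1.06120507e+02]
[ 0.65800388 -0.18213275  0.38468611]
```

View pics/wrist2.png

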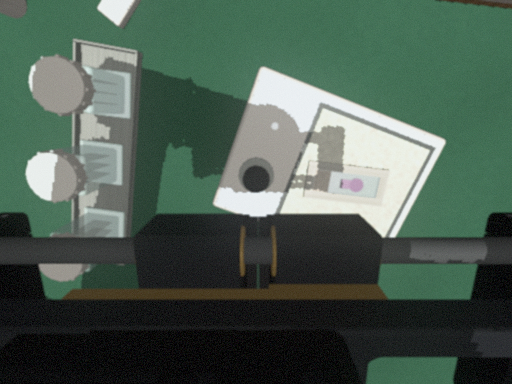

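The wrist view shows the switch at (257,178) and the carrier with corners at about (309,160), (388,170), (383,206), (303,196). The jars are on the left. Measuring both.

Run:
```python
from h import *
d=np.load("wrist2.npz");w=d["w"];f=d["f"]
V,U=np.mgrid[0:384,0:512]
m=(U>238)&(U<276)&(V>155)&(V<195)&(w[...,2]>.08)&(w[...,2]<.095)
p=w[m];(x,y),r=cv2.minEnclosingCircle((p[:,:2]*1000).astype(np.float32));print("switch",p.mean(0),x,y,r,m.sum(),w[178,257])
c=capture("wrist");z=c["range_z"]
R=np.array(c["rotation"]);t=np.array(c["xyz"])
def ray(u,v,h):
    r=R@np.array([(u-c["cx"])/c["fx"],(v-c["cy"])/c["fy"],1]);return t+r*(h-t[2])/r[2]
q=np.array([ray(*a,.063) for a in((309,160),(388,170),(383,206),(303,196))])
print(q.round(4),q.mean(0),[np.linalg.norm(q[i]-q[i-1])for i in range(4)])
cv2.imwrite("pics/carr.png",cv2.resize(f[145:220,290:400],None,fx=7,fy=7,interpolation=cv2.INTER_CUBIC))
# circle of head by ray too
print("head ray",ray(257,178,.086))
```

```text
switch [ 0.5934567  -0.19406888  0.08617514] 592.9479370117188 -194.07183837890625 14.834892272949219 575 [ 0.5947816  -0.19538198  0.08602439]
[[ 0.6255 -0.2553  0.063 ]
 [ 0.6337 -0.3474  0.063 ]
 [ 0.5909 -0.3558  0.063 ]
 [ 0.5827 -0.2594  0.063 ]] [ 0.60820592 -0.30448371  0.063     ] [np.float64(0.04303205897039204), np.float64(0.09241870504697948), np.float64(0.043556805929731275), np.float64(0.09670380720859058)]
head ray [ 0.59720576 -0.20070665  0.086     ]
```

View pics/carr.png

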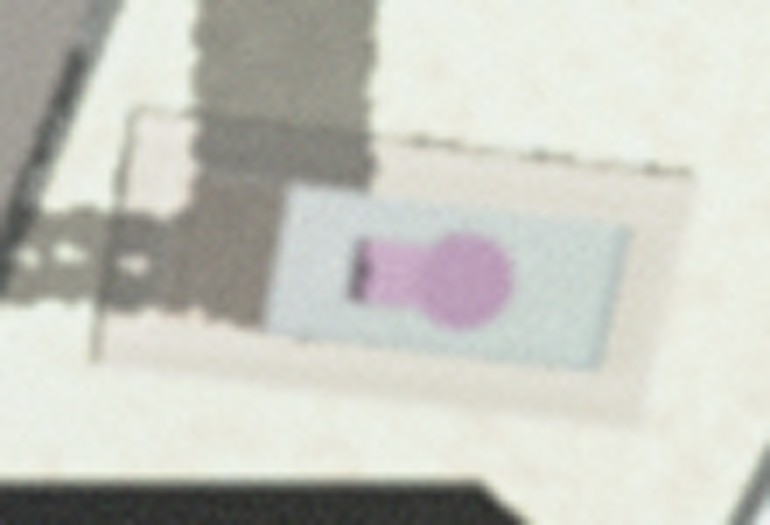

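Switch head measured at (0.593, -0.194, 0.086), radius 14.8 mm, which matches the spec. Pressing.

Request:
{"op": "play_rows", "data": {
  "steps": [
    {"ax": 0, "ay": 0, "az": 0, "dx": 3, "dy": -1.7, "dz": 25, "claw": 0},
    {"ax": 0, "ay": 0, "az": 0, "dx": 0, "dy": 0, "dz": 25, "claw": 0},
    {"ax": 0, "ay": 0, "az": 0, "dx": 0, "dy": 0, "dz": 25, "claw": 0},
    {"ax": 0, "ay": 0, "az": 0, "dx": 0, "dy": 0, "dz": 20, "claw": 0},
    {"ax": 0, "ay": 0, "az": 0, "dx": 0, "dy": 0, "dz": 5, "claw": 0},
    {"ax": 0, "ay": 0, "az": 0, "dx": 0, "dy": 0, "dz": 3, "claw": 0},
    {"ax": 0, "ay": 0, "az": 0, "dx": 0, "dy": 0, "dz": 3, "claw": 0},
    {"ax": 0, "ay": 0, "az": 0, "dx": 0, "dy": 0, "dz": 3, "claw": 0},
    {"ax": 0, "ay": 0, "az": 0, "dx": 0, "dy": 0, "dz": 2, "claw": 0},
    {"ax": 0, "ay": 0, "az": 0, "dx": 0, "dy": 0, "dz": 0, "claw": 0}
  ]
}}

```text
time_s: 3.75
tcp_pos: [0.5931, -0.1928, 0.0924]
ee_rot: [[0.976, 0.217, 0.0], [0.217, -0.976, 0.0], [0.0, 0.0, -1.0]]
wrist_force: [-0.2, -0.4, 1.1]
gripper_width: 0.009
gripper_force: 0.0
```

Request:
{"op": "play_rows", "data": {
  "steps": [
    {"ax": 0, "ay": 0, "az": 0, "dx": 0, "dy": 0, "dz": 1.5, "claw": 0},
    {"ax": 0, "ay": 0, "az": 0, "dx": 0, "dy": 0, "dz": 0, "claw": 0},
    {"ax": 0, "ay": 0, "az": 0, "dx": 0, "dy": 0, "dz": 0, "claw": 0}
  ]
}}

```text
time_s: 4.05
tcp_pos: [0.5932, -0.1928, 0.0908]
ee_rot: [[0.976, 0.218, 0.0], [0.218, -0.976, -0.0], [0.0, 0.0, -1.0]]
wrist_force: [0.3, -0.3, -0.5]
gripper_width: 0.008
gripper_force: 0.0
```

Request:
{"op": "play_rows", "data": {
  "steps": [
    {"ax": 0, "ay": 0, "az": 0, "dx": 0, "dy": 0, "dz": 2, "claw": 0},
    {"ax": 0, "ay": 0, "az": 0, "dx": 0, "dy": 0, "dz": 0, "claw": 0}
  ]
}}

```text
time_s: 4.25
tcp_pos: [0.5929, -0.1927, 0.0885]
ee_rot: [[0.976, 0.218, -0.001], [0.218, -0.976, 0.0], [-0.0, -0.0, -1.0]]
wrist_force: [0.1, 0.3, -0.9]
gripper_width: 0.006
gripper_force: 0.0
```

Run:
```python
from h import *
for n in("wrist","scene"):
    c=capture(n); cv2.imwrite(f"pics/p_{n}.png",c["frame"])
    if n=="scene": cr=cv2.resize(c["frame"][70:210,80:260],None,fx=3.3,fy=3.3,interpolation=2)
cv2.imwrite("pics/press.png",cr); s=sense();print(s["wrist_force"],s["tcp_pos"],s["moment"])
```

```text
[-0.70236115 -0.20046261 -0.20250002] [ 0.59305012 -0.19277772  0.08863143] [-0.04055484 -0.02399441 -0.00764237]
```

View pics/press.png

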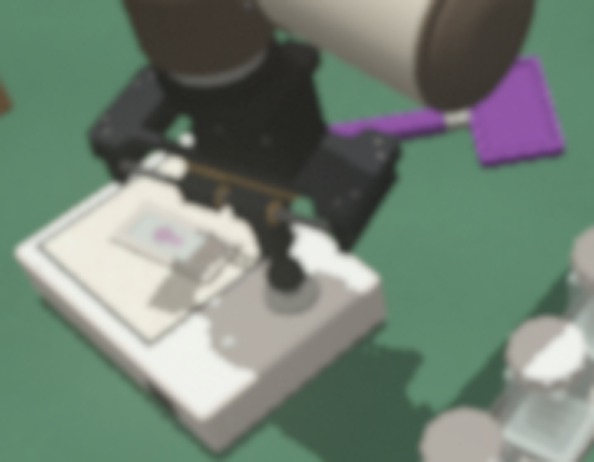

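The picture shows the shut fingertips just above the black head (288,270). No force has registered yet, so I'll continue down gently.

Request:
{"op": "play_rows", "data": {
  "steps": [
    {"ax": 0, "ay": 0, "az": 0, "dx": 0, "dy": 0, "dz": 2, "claw": 0},
    {"ax": 0, "ay": 0, "az": 0, "dx": 0, "dy": 0, "dz": 2, "claw": 0},
    {"ax": 0, "ay": 0, "az": 0, "dx": 0, "dy": 0, "dz": 0, "claw": 0}
  ]
}}

```text
time_s: 4.65
tcp_pos: [0.5928, -0.1927, 0.0843]
ee_rot: [[0.976, 0.218, -0.001], [0.218, -0.976, 0.0], [-0.001, -0.0, -1.0]]
wrist_force: [-0.8, 0.4, -0.7]
gripper_width: 0.005
gripper_force: 0.0
```

Run:
```python
from h import *
c=capture("scene"); w=pts(c)
print(w[152,167],[w[v,167].round(4).tolist() for v in range(136,166,2)])
cv2.imwrite("pics/press2.png",cv2.resize(c["frame"][125:175,140:200],None,fx=10,fy=10,interpolation=2))
```

```text
[ 0.59330689 -0.18768446  0.08864832] [[0.6134, -0.1419, 0.1925], [0.615, -0.1417, 0.1879], [0.5838, -0.1869, 0.1229], [0.5863, -0.1856, 0.1192], [0.5882, -0.1853, 0.1142], [0.5903, -0.1848, 0.1094], [0.5842, -0.1957, 0.0889], [0.5877, -0.1932, 0.0867], [0.5933, -0.1877, 0.0886], [0.5967, -0.1853, 0.0863], [0.5986, -0.185, 0.081], [0.5961, -0.1911, 0.0664], [0.5994, -0.189, 0.0636], [0.6042, -0.1847, 0.064], [0.6078, -0.182, 0.0619]]
```

View pics/press2.png

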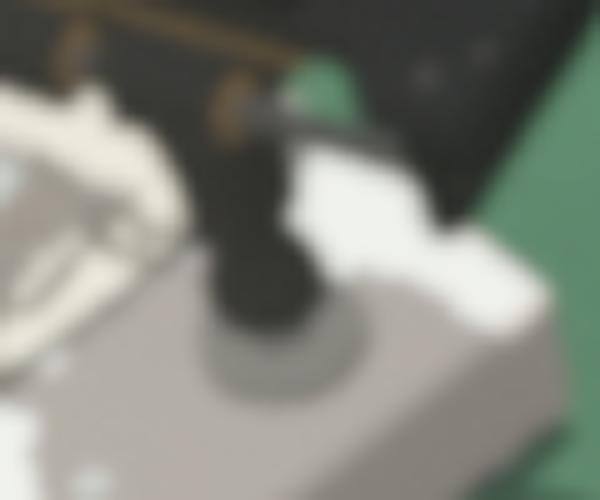

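The crop shows the finger tip at crop row 230, with depth z of about 0.107. The head below it is still at about 0.087, so it isn't pressed and the shut fingertips sit higher than assumed. Continuing down and watching the force.

Request:
{"op": "play_rows", "data": {
  "steps": [
    {"ax": 0, "ay": 0, "az": 0, "dx": 0, "dy": 0, "dz": 2, "claw": 0},
    {"ax": 0, "ay": 0, "az": 0, "dx": 0, "dy": 0, "dz": 2, "claw": 0},
    {"ax": 0, "ay": 0, "az": 0, "dx": 0, "dy": 0, "dz": 2, "claw": 0},
    {"ax": 0, "ay": 0, "az": 0, "dx": 0, "dy": 0, "dz": 0, "claw": 0}
  ]
}}

```text
time_s: 5.1
tcp_pos: [0.5928, -0.1928, 0.0783]
ee_rot: [[0.976, 0.217, -0.001], [0.217, -0.976, 0.0], [-0.001, -0.0, -1.0]]
wrist_force: [-0.2, 0.3, 0.2]
gripper_width: 0.006
gripper_force: 0.0
```

Run:
```python
from h import *
s=sense();print(s["wrist_force"],s["tcp_pos"],s["effort"],s["joints"])
c=capture("scene"); w=pts(c);m=np.hypot(w[...,0]-.593,w[...,1]+.193)<.014
z=w[...,2][m]; print(np.histogram(z,bins=np.arange(.05,.2,.005)))
```

```text
[-0.23080959  0.33846355  0.21416281] [ 0.59281967 -0.19276533  0.07827497] [ 9.79735341e-03 -4.17011297e+01  1.61932755e+01  3.52296934e+00
  8.63785087e-02 -2.41162170e-04] [-3.16222285e+00  2.81556386e+01 -8.97335007e+00 -6.61458310e-03
 -5.29218090e+01  1.05727245e+02]
(array([ 0,  1, 46,  6,  0,  3, 18, 54,  0,  2, 16, 17, 21, 16, 14, 15,  6,
        0,  0,  0,  0,  0,  0,  0,  0,  1,  0,  0,  0,  0]), array([0.05 , 0.055, 0.06 , 0.065, 0.07 , 0.075, 0.08 , 0.085, 0.09 ,
       0.095, 0.1  , 0.105, 0.11 , 0.115, 0.12 , 0.125, 0.13 , 0.135,
       0.14 , 0.145, 0.15 , 0.155, 0.16 , 0.165, 0.17 , 0.175, 0.18 ,
       0.185, 0.19 , 0.195, 0.2  ]))
```

Fingertips are now at about 0.098 m (roughly 20 mm above the reported TCP), and the head is still up at 0.087. Down further, gently.

Request:
{"op": "play_rows", "data": {
  "steps": [
    {"ax": 0, "ay": 0, "az": 0, "dx": 0, "dy": 0, "dz": 3, "claw": 0},
    {"ax": 0, "ay": 0, "az": 0, "dx": 0, "dy": 0, "dz": 3, "claw": 0},
    {"ax": 0, "ay": 0, "az": 0, "dx": 0, "dy": 0, "dz": 2, "claw": 0},
    {"ax": 0, "ay": 0, "az": 0, "dx": 0, "dy": 0, "dz": 2, "claw": 0},
    {"ax": 0, "ay": 0, "az": 0, "dx": 0, "dy": 0, "dz": 2, "claw": 0},
    {"ax": 0, "ay": 0, "az": 0, "dx": 0, "dy": 0, "dz": 0, "claw": 0}
  ]
}}

```text
time_s: 5.75
tcp_pos: [0.5931, -0.1928, 0.0667]
ee_rot: [[0.976, 0.218, -0.0], [0.218, -0.976, -0.0], [-0.0, 0.0, -1.0]]
wrist_force: [-0.8, 0.1, 1.4]
gripper_width: 0.004
gripper_force: 0.6
```

Run:
```python
from h import *
s=sense();print(s["wrist_force"],s["tcp_pos"])
c=capture("scene"); w=pts(c);m=np.hypot(w[...,0]-.593,w[...,1]+.193)<.014
z=w[...,2][m]; print(np.histogram(z,bins=np.arange(.055,.14,.003)))
```

```text
[-0.76628404  0.09378484  1.41017468] [ 0.59310862 -0.19278545  0.06667633]
(array([ 0,  2, 35, 12,  2,  0,  0,  6,  5, 11, 20, 11, 10,  7, 11, 10, 13,
        5,  8, 12,  3,  6,  3,  0,  1,  0,  0,  0]), array([0.055, 0.058, 0.061, 0.064, 0.067, 0.07 , 0.073, 0.076, 0.079,
       0.082, 0.085, 0.088, 0.091, 0.094, 0.097, 0.1  , 0.103, 0.106,
       0.109, 0.112, 0.115, 0.118, 0.121, 0.124, 0.127, 0.13 , 0.133,
       0.136, 0.139]))
```

Contact at reported TCP z of about 0.067. Now pressing the 8 mm travel.

Request:
{"op": "play_rows", "data": {
  "steps": [
    {"ax": 0, "ay": 0, "az": 0, "dx": 0, "dy": 0, "dz": 2, "claw": 0},
    {"ax": 0, "ay": 0, "az": 0, "dx": 0, "dy": 0, "dz": 2, "claw": 0},
    {"ax": 0, "ay": 0, "az": 0, "dx": 0, "dy": 0, "dz": 2, "claw": 0},
    {"ax": 0, "ay": 0, "az": 0, "dx": 0, "dy": 0, "dz": 1, "claw": 0},
    {"ax": 0, "ay": 0, "az": 0, "dx": 0, "dy": 0, "dz": 0, "claw": 0}
  ]
}}

```text
time_s: 6.3
tcp_pos: [0.5932, -0.1928, 0.0599]
ee_rot: [[0.976, 0.218, 0.0], [0.218, -0.976, -0.0], [0.0, 0.0, -1.0]]
wrist_force: [-1.0, 0.3, 4.1]
gripper_width: 0.006
gripper_force: 1.9
```

Request:
{"op": "play_rows", "data": {
  "steps": [
    {"ax": 0, "ay": 0, "az": 0, "dx": 0, "dy": 0, "dz": 1, "claw": 0},
    {"ax": 0, "ay": 0, "az": 0, "dx": 0, "dy": 0, "dz": 0, "claw": 0}
  ]
}}

```text
time_s: 6.5
tcp_pos: [0.5932, -0.1928, 0.0592]
ee_rot: [[0.976, 0.218, 0.0], [0.218, -0.976, -0.0], [0.0, 0.0, -1.0]]
wrist_force: [-1.5, 0.6, 6.1]
gripper_width: 0.004
gripper_force: 2.6
```

Request:
{"op": "play_rows", "data": {
  "steps": [
    {"ax": 0, "ay": 0, "az": 0, "dx": 0, "dy": 0, "dz": 1, "claw": 0},
    {"ax": 0, "ay": 0, "az": 0, "dx": 0, "dy": 0, "dz": 0, "claw": 0},
    {"ax": 0, "ay": 0, "az": 0, "dx": 0, "dy": 0, "dz": 0, "claw": 0}
  ]
}}

```text
time_s: 6.8
tcp_pos: [0.5933, -0.1928, 0.0591]
ee_rot: [[0.976, 0.218, 0.001], [0.218, -0.976, -0.0], [0.0, 0.001, -1.0]]
wrist_force: [-2.9, 1.8, 8.3]
gripper_width: 0.004
gripper_force: 4.5
```

Request:
{"op": "play_rows", "data": {
  "steps": [
    {"ax": 0, "ay": 0, "az": 0, "dx": 0, "dy": 0, "dz": -6, "claw": 0},
    {"ax": 0, "ay": 0, "az": 0, "dx": 0, "dy": 0, "dz": -14, "claw": 0},
    {"ax": 0, "ay": 0, "az": 0, "dx": 0, "dy": 0, "dz": -24, "claw": 0},
    {"ax": 0, "ay": 0, "az": 0, "dx": 0, "dy": 0, "dz": -25, "claw": 60},
    {"ax": 0, "ay": 0, "az": 0, "dx": 0, "dy": 0, "dz": -25, "claw": 60},
    {"ax": 0, "ay": 0, "az": 0, "dx": 0, "dy": 0, "dz": -25, "claw": 60},
    {"ax": 0, "ay": 0, "az": 0, "dx": 0, "dy": 0, "dz": -25, "claw": 60},
    {"ax": 0, "ay": 0, "az": 0, "dx": 0, "dy": 0, "dz": 0, "claw": 60}
  ]
}}

```text
time_s: 7.6
tcp_pos: [0.5954, -0.1934, 0.2064]
ee_rot: [[0.976, 0.218, 0.009], [0.218, -0.976, -0.002], [0.008, 0.003, -1.0]]
wrist_force: [0.7, 0.1, 0.1]
gripper_width: 0.372
gripper_force: 0.0
```

Run:
```python
from h import *
s=sense();print(s["wrist_force"],s["tcp_pos"],s["gripper_width"])
c=capture("scene"); w=pts(c);cv2.imwrite("pics/open.png",c["frame"]);np.savez("s3.npz",w=w)
m=np.hypot(w[...,0]-.593,w[...,1]+.193)<.014
z=w[...,2][m]; print("head",np.histogram(z,bins=np.arange(.055,.1,.003))[0])
m=(np.hypot(w[...,0]-.593,w[...,1]+.193)<.065)&(w[...,2]>.12); z=w[...,2][m]; print("tips",np.histogram(z,bins=np.arange(.12,.3,.006)))
T=np.array(s["tcp_pos"]);R=np.array(s["ee_rot"])
q=(w[m]-T)@R; 
for a in np.arange(-70,71,10):
    k=(q[:,1]*1000>=a)&(q[:,1]*1000<a+10)
    if k.sum(): print(a,k.sum(),np.sort(q[k,2]*1000)[-4:].round(1))
```

```text
[0.71760183 0.07932282 0.10753989] [ 0.59542223 -0.19335821  0.2064033 ] 0.37238650508148935
head [ 0  1 41 10  1  0  0  2 10 11 63 17  0  0  0]
tips (array([ 0,  0,  0,  0,  0,  0,  0,  0,  0,  0,  0,  0,  0,  0,  0,  0,  0,
        9, 43, 46, 43, 44, 42, 41, 40, 29, 27, 14, 10]), array([0.12 , 0.126, 0.132, 0.138, 0.144, 0.15 , 0.156, 0.162, 0.168,
       0.174, 0.18 , 0.186, 0.192, 0.198, 0.204, 0.21 , 0.216, 0.222,
       0.228, 0.234, 0.24 , 0.246, 0.252, 0.258, 0.264, 0.27 , 0.276,
       0.282, 0.288, 0.294]))
-70 39 [-131.9 -131.8 -131.7 -131.1]
-60 363 [-103.6 -103.1 -102.  -101.5]
-50 791 [-94.6 -93.9 -93.7 -87.1]
-40 1018 [-65.5 -64.4 -63.7 -60.4]
-30 858 [-21.5 -21.3 -20.9 -20.6]
-20 542 [-26.8 -25.7 -25.1 -21.2]
-10 424 [-104.1 -104.1 -103.3 -101.5]
0 345 [-105.1 -104.1 -102.8 -101.7]
10 375 [-21.6 -20.6 -20.  -19.7]
20 304 [-23.5 -22.4 -22.  -20.8]
30 117 [-76.  -74.6 -72.4 -69.6]
40 104 [-96.3 -96.2 -95.4 -95. ]
50 35 [-123.6 -122.7 -118.5 -107.8]
60 9 [-127.5 -126.9 -126.8 -123.8]
```

The head sprang back up to 0.087, and the push reached the stop (8 N with no further travel). The fingertips consistently lie about 20 mm behind the reported TCP, so I'll take that into account. Next, over to the magnifier handle.

Request:
{"op": "play_rows", "data": {
  "steps": [
    {"ax": 0, "ay": 0, "az": 0, "dx": 1.3, "dy": -40.4, "dz": 0, "claw": 60},
    {"ax": 0, "ay": 0, "az": 0, "dx": 1.3, "dy": -40.4, "dz": 0, "claw": 60},
    {"ax": 0, "ay": 0, "az": 0, "dx": 1.3, "dy": -40.4, "dz": 0, "claw": 60},
    {"ax": 0, "ay": 0, "az": 0, "dx": 1.3, "dy": -40.4, "dz": 0, "claw": 60},
    {"ax": 0, "ay": 0, "az": 0, "dx": 1.3, "dy": -40.4, "dz": 0, "claw": 60},
    {"ax": 0, "ay": 0, "az": 0, "dx": 1.3, "dy": -40.4, "dz": 0, "claw": 60},
    {"ax": 0, "ay": 0, "az": 0, "dx": 1.3, "dy": -40.4, "dz": 0, "claw": 60},
    {"ax": 0, "ay": 0, "az": 0, "dx": 1.3, "dy": -40.4, "dz": 0, "claw": 60},
    {"ax": 0, "ay": 0, "az": 0, "dx": 1.3, "dy": -40.4, "dz": 0, "claw": 60},
    {"ax": 0, "ay": 0, "az": 0, "dx": 1.3, "dy": -40.4, "dz": 0, "claw": 60},
    {"ax": 0, "ay": 0, "az": 0, "dx": 0, "dy": 0, "dz": 0, "claw": 60}
  ]
}}

```text
time_s: 8.75
tcp_pos: [0.5166, 0.2079, 0.2002]
ee_rot: [[0.975, 0.222, -0.002], [0.222, -0.975, -0.0], [-0.002, -0.0, -1.0]]
wrist_force: [0.5, -0.4, -0.4]
gripper_width: 0.692
gripper_force: 0.0
```

Run:
```python
from h import *
s=sense();T=np.array(s["tcp_pos"]);R=np.array(s["ee_rot"]);print(T,s["gripper_width"])
for n in("top","scene","wrist"):
    c=capture(n);w=pts(c);f=c["frame"];np.savez(f"b_{n}.npz",w=w,f=f)
    q=(w-T)@R*1000
    if n=="scene":
        k=(q[...,2]>-32)&(q[...,2]<-18)&(abs(q[...,0])<40)&(abs(q[...,1])<60)
        print("tips",k.sum(),np.nanpercentile(q[k],[2,50,98],axis=0).round(1))
    if n=="top":
        print("carrier px",np.median(w[164:168,406:410].reshape(-1,3),0))
    # magnifier handle/frame, by height & location
    g=f.max(-1)
    a=np.radians(12.6);H=np.array([[np.cos(a),-np.sin(a)],[np.sin(a),np.cos(a)]])
    l=(w[...,:2]-[.488,.1976])@H*1000
    k=(w[...,2]>.009)&(w[...,2]<.03)&(abs(l[...,1])<30)&(l[...,0]>-65)&(l[...,0]<56)
    k2=(w[...,2]>.004)&(w[...,2]<.03)&(abs(l[...,1])<75)&(l[...,0]>66)&(l[...,0]<160)
    for nm,kk in(("handle",k),("frame",k2)):
        if kk.sum()>30: r=cv2.minAreaRect((w[kk][:,:2]*1000).astype(np.float32));print(n,nm,kk.sum(),np.round(r[0],1),np.round(r[1],1),round(r[2],1))
```

```text
[0.51658044 0.20793311 0.20024181] 0.6916532232058339
carrier px [nan nan nan]
top handle 294 [477.3 195.2] [84.1 23.4] 13.6
top frame 187 [604.1 203.5] [ 80.6 108.4] 17.3
tips 47 [[ -4.6 -35.8 -32. ]
 [  9.   32.2 -26.2]
 [ 11.6  40.2 -19.4]]
scene handle 377 [490.5 198.9] [105.6  22.3] 12.6
scene frame 1769 [598.8 217.7] [ 92.4 139.7] 13.5
wrist handle 1267 [490.4 199.2] [105.6  22.2] 12.2
wrist frame 5767 [592.6 222.2] [ 80.9 118.2] 11.9
```

The handle is at (0.490, 0.199) with yaw 12.4°, agreed by the scene and wrist cameras, and 105.6 × 22.3 mm as it should be. Descending until the tips are about 4 mm above the bench.

Request:
{"op": "play_rows", "data": {
  "steps": [
    {"ax": 0, "ay": 0, "az": 0, "dx": 1.7, "dy": 3.3, "dz": 30, "claw": 60},
    {"ax": 0, "ay": 0, "az": 0, "dx": 0, "dy": 0, "dz": 35, "claw": 60},
    {"ax": 0, "ay": 0, "az": 0, "dx": 0, "dy": 0, "dz": 35, "claw": 60},
    {"ax": 0, "ay": 0, "az": 0, "dx": 0, "dy": 0, "dz": 35, "claw": 60},
    {"ax": 0, "ay": 0, "az": 0, "dx": 0, "dy": 0, "dz": 25, "claw": 60},
    {"ax": 0, "ay": 0, "az": 0, "dx": 0, "dy": 0, "dz": 15, "claw": 60},
    {"ax": 0, "ay": 0, "az": 0, "dx": 0, "dy": 0, "dz": 10, "claw": 60},
    {"ax": 0, "ay": 0, "az": 0, "dx": 0, "dy": 0, "dz": 5, "claw": 60},
    {"ax": 0, "ay": 0, "az": 0, "dx": 0, "dy": 0, "dz": 0, "claw": 60},
    {"ax": 0, "ay": 0, "az": 0, "dx": 0, "dy": 0, "dz": 0, "claw": 60}
  ]
}}

```text
time_s: 9.9
tcp_pos: [0.5209, 0.2016, 0.0126]
ee_rot: [[0.976, 0.217, 0.001], [0.217, -0.976, 0.001], [0.002, -0.001, -1.0]]
wrist_force: [0.5, 0.1, 0.5]
gripper_width: 0.687
gripper_force: 0.0
```

Run:
```python
from h import *
s=sense();T=np.array(s["tcp_pos"]);R=np.array(s["ee_rot"]);print(T,s["gripper_width"],s["wrist_force"])
c=capture("scene");w=pts(c);q=(w-T)@R*1000
k=(q[...,2]>-60)&(abs(q[...,0])<13)&(abs(q[...,1])<48)&(w[...,2]>.02)&(abs(q[...,1])>20)
print(k.sum(),np.nanpercentile(q[k],[2,50,98],axis=0).round(1))
cv2.imwrite("pics/grasp.png",cv2.resize(c["frame"][170:300,260:430],None,fx=4,fy=4,interpolation=2))
```

```text
[0.52094935 0.20161969 0.01257356] 0.686853069645981 [0.51148578 0.09613502 0.4664907 ]
81 [[ -2.3 -38.1 -58.3]
 [  9.6  30.8 -39.8]
 [ 11.9  39.4 -21.2]]
```

View pics/grasp.png

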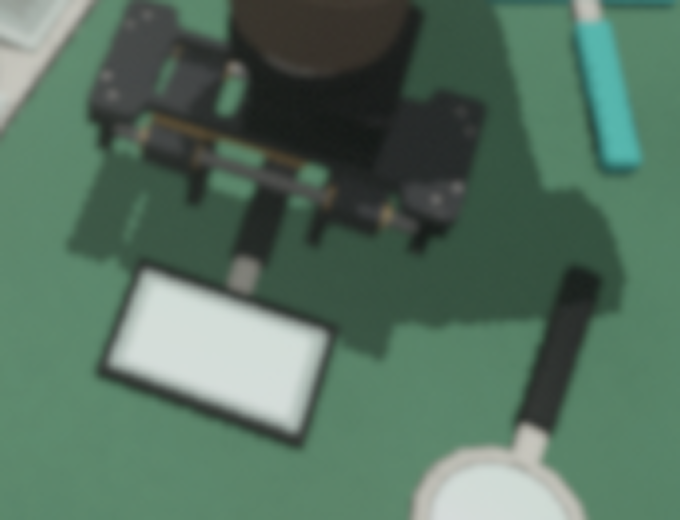

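The fingers straddle the handle at crop (265,220), with both tips clear. Shifting 3.8 mm sideways, going down the rest and closing.

Request:
{"op": "play_rows", "data": {
  "steps": [
    {"ax": 0, "ay": 0, "az": 0, "dx": 0, "dy": -3.8, "dz": 10, "claw": 60},
    {"ax": 0, "ay": 0, "az": 0, "dx": 0, "dy": 0, "dz": 10, "claw": 60},
    {"ax": 0, "ay": 0, "az": 0, "dx": 0, "dy": 0, "dz": 5, "claw": 60},
    {"ax": 0, "ay": 0, "az": 0, "dx": 0, "dy": 0, "dz": 2.5, "claw": 60},
    {"ax": 0, "ay": 0, "az": 0, "dx": 0, "dy": 0, "dz": 0, "claw": 60},
    {"ax": 0, "ay": 0, "az": 0, "dx": 0, "dy": 0, "dz": 0, "claw": 60}
  ]
}}

```text
time_s: 10.55
tcp_pos: [0.5196, 0.2053, -0.0158]
ee_rot: [[0.976, 0.218, 0.0], [0.218, -0.976, -0.0], [0.0, 0.0, -1.0]]
wrist_force: [0.2, -1.6, -0.0]
gripper_width: 0.689
gripper_force: 0.0
```

Request:
{"op": "play_rows", "data": {
  "steps": [
    {"ax": 0, "ay": 0, "az": 0, "dx": 0, "dy": 0, "dz": 0, "claw": 10},
    {"ax": 0, "ay": 0, "az": 0, "dx": 0, "dy": 0, "dz": 0, "claw": 10},
    {"ax": 0, "ay": 0, "az": 0, "dx": 0, "dy": 0, "dz": 0, "claw": 10},
    {"ax": 0, "ay": 0, "az": 0, "dx": 0, "dy": 0, "dz": 0, "claw": 10},
    {"ax": 0, "ay": 0, "az": 0, "dx": 0, "dy": 0, "dz": 0, "claw": 10},
    {"ax": 0, "ay": 0, "az": 0, "dx": 0, "dy": 0, "dz": 0, "claw": 10},
    {"ax": 0, "ay": 0, "az": 0, "dx": 0, "dy": 0, "dz": 0, "claw": 10},
    {"ax": 0, "ay": 0, "az": 0, "dx": 0, "dy": 0, "dz": 0, "claw": 10},
    {"ax": 0, "ay": 0, "az": 0, "dx": 0, "dy": 0, "dz": 0, "claw": 10},
    {"ax": 0, "ay": 0, "az": 0, "dx": 0, "dy": 0, "dz": 0, "claw": 10}
  ]
}}

```text
time_s: 11.55
tcp_pos: [0.5195, 0.2053, -0.0157]
ee_rot: [[0.976, 0.218, 0.0], [0.218, -0.976, 0.0], [0.0, -0.0, -1.0]]
wrist_force: [1.2, -0.8, 0.2]
gripper_width: 0.249
gripper_force: 30.0
```

Gripped at 21.7 mm with 30 N. Lifting.

Request:
{"op": "play_rows", "data": {
  "steps": [
    {"ax": 0, "ay": 0, "az": 0, "dx": 0, "dy": 0, "dz": -5, "claw": 10},
    {"ax": 0, "ay": 0, "az": 0, "dx": 0, "dy": 0, "dz": -10, "claw": 10},
    {"ax": 0, "ay": 0, "az": 0, "dx": 0, "dy": 0, "dz": -15, "claw": 10},
    {"ax": 0, "ay": 0, "az": 0, "dx": 0, "dy": 0, "dz": -20, "claw": 10},
    {"ax": 0, "ay": 0, "az": 0, "dx": 0, "dy": 0, "dz": -20, "claw": 10},
    {"ax": 0, "ay": 0, "az": 0, "dx": 0, "dy": 0, "dz": -20, "claw": 10},
    {"ax": 0, "ay": 0, "az": 0, "dx": 0, "dy": 0, "dz": -20, "claw": 10},
    {"ax": 0, "ay": 0, "az": 0, "dx": 0, "dy": 0, "dz": -20, "claw": 10},
    {"ax": 0, "ay": 0, "az": 0, "dx": 0, "dy": 0, "dz": -20, "claw": 10},
    {"ax": 0, "ay": 0, "az": 0, "dx": 0, "dy": 0, "dz": -15, "claw": 10},
    {"ax": 0, "ay": 0, "az": 0, "dx": 0, "dy": 0, "dz": -10, "claw": 10},
    {"ax": 0, "ay": 0, "az": 0, "dx": 0, "dy": 0, "dz": -5, "claw": 10},
    {"ax": 0, "ay": 0, "az": 0, "dx": 0, "dy": 0, "dz": 0, "claw": 10},
    {"ax": 0, "ay": 0, "az": 0, "dx": 0, "dy": 0, "dz": 0, "claw": 10},
    {"ax": 0, "ay": 0, "az": 0, "dx": 0, "dy": 0, "dz": 0, "claw": 10}
  ]
}}

```text
time_s: 13.05
tcp_pos: [0.5189, 0.2049, 0.1633]
ee_rot: [[0.976, 0.217, -0.002], [0.217, -0.976, -0.001], [-0.002, 0.001, -1.0]]
wrist_force: [0.3, -0.4, -1.3]
gripper_width: 0.249
gripper_force: 30.0
```

```bash
cat > m.py <<'E'
from h import *
s=sense();T=np.array(s["tcp_pos"]);R=np.array(s["ee_rot"]);print(T.round(4),R[0].round(3),s["gripper_width"],s["gripper_force"],s["wrist_force"])
yaw=np.arctan2(R[1,0],R[0,0]);H=np.array([[np.cos(yaw),-np.sin(yaw)],[np.sin(yaw),np.cos(yaw)]])
for n in("scene","wrist","top"):
    c=capture(n);w=pts(c);f=c["frame"];np.savez(f"m_{n}.npz",w=w,f=f);cv2.imwrite(f"pics/m_{n}.png",f)
    l=(w[...,:2]-T[:2])@H*1000   # magnifier-like axes, x towards lens
    zz=(w[...,2]-T[2])*1000
    k=(abs(l[...,1])<80)&(l[...,0]>38)&(l[...,0]<130)&(zz>-20)&(zz<45)
    if k.sum()<50: print(n,"few");continue
    A=np.c_[l[k],np.ones(k.sum())];b=zz[k];ok=np.ones(len(b),bool)
    for _ in range(5): x=np.linalg.lstsq(A[ok],b[ok],rcond=None)[0];r=abs(A@x-b);ok=r<4
    p=l[k][ok];r=cv2.minAreaRect(p.astype(np.float32))
    print(n,k.sum(),ok.sum(),"slopes deg",np.degrees(x[:2]).round(1),"z at (80,0)",(x[0]*80+x[2]).round(1),"rect",np.round(r[0],1),np.round(r[1],1),round(r[2],1),"pct",np.percentile(p,[1,99],axis=0).round(1).tolist())
E
python3 m.py
```

```text
[0.5189 0.2049 0.1633] [ 0.976  0.217 -0.002] 0.24853153649420942 29.998918175697327 [ 0.33123317 -0.44900982 -1.27303279]
scene 2499 2383 slopes deg [-0.3 -0.1] z at (80,0) 25.5 rect [77.3 -0.2] [118.   78.4] 90.0 pct [[42.0, -57.6], [115.6, 57.5]]
wrist 33735 33691 slopes deg [-0.2 -0. ] z at (80,0) 25.4 rect [76.9 -0. ] [118.1  77.8] 89.9 pct [[42.3, -57.2], [114.7, 57.3]]
top 767 732 slopes deg [ 0.7 -1.2] z at (80,0) 24.8 rect [ 82.4 -22. ] [76.5 62.9] 89.6 pct [[52.4, -59.7], [113.6, 11.3]]
```

The magnifier is held level and straight, with the lens centre 78 mm ahead of the TCP and the underside 16 mm above it. I'll refine the carrier from the top picture, which is unobstructed now.

Run:
```python
from h import *
c=capture("top");f=c["frame"];R=np.array(c["rotation"]);t=np.array(c["xyz"])
def ray(u,v,h):
    r=R@np.array([(u-c["cx"])/c["fx"],(v-c["cy"])/c["fy"],1]);return (t+r*(h-t[2])/r[2])[:2]
o=lambda x,y:(340+(x-400)/3.2-.35,120+y/3.2-.35)
q=np.array([ray(*o(*a),.063) for a in((552,126),(672,108),(682,167),(560,182))])
print(q.round(4),q.mean(0))
w=pts(c)
print("switch ray",ray(366,170.5,.086))
# compare with head by depth in top & viewer edges
crop=cv2.resize(f[145:190,380:435],None,fx=12,fy=12,interpolation=cv2.INTER_CUBIC);cv2.imwrite("pics/tc.png",crop)
# colour: background window median vs carrier
lab=cv2.cvtColor(f,cv2.COLOR_BGR2LAB).astype(float);bg=np.median(lab[140:195,385:440].reshape(-1,3),0)
d=np.linalg.norm(lab-bg,axis=-1);m=np.zeros(d.shape,np.uint8);m[148:184,384:432]=d[148:184,384:432]>7
m=cv2.morphologyEx(m,cv2.MORPH_CLOSE,np.ones((5,5)));n,L,S,C=cv2.connectedComponentsWithStats(m);i=1+S[1:,4].argmax()
v,u=np.where(L==i);P=np.array([ray(a,b,.063) for a,b in zip(u,v)])*1000
print(S[i],P.mean(0),cv2.minAreaRect(P.astype(np.float32)))
```

```text
[[ 0.6219 -0.2531]
 [ 0.6344 -0.3446]
 [ 0.5886 -0.3491]
 [ 0.5785 -0.2568]] [ 0.6058782  -0.30090014]
switch ray [ 0.58988624 -0.19518535]
[386 154  42  24 743] [ 604.00879316 -298.61644106] ((604.9539184570312, -298.36053466796875), (47.6566276550293, 97.27720642089844), 5.958651542663574)
```

View pics/tc.png

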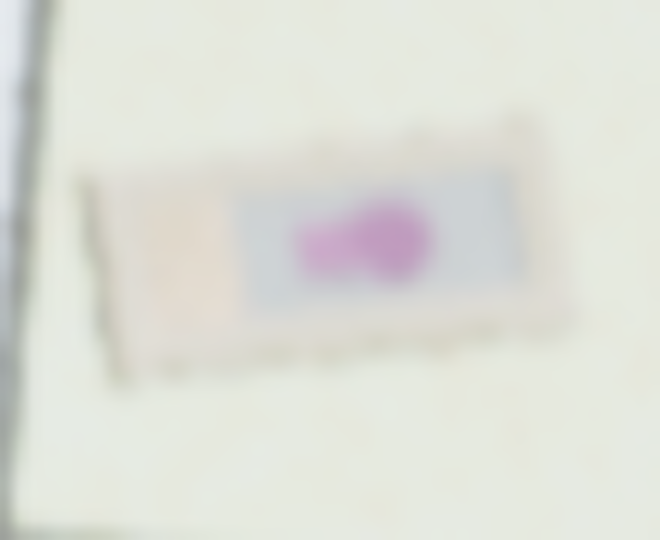

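The top view shows the carrier with corners at crop (85,178), (540,115), (570,325), (120,378), yaw about 6°. Averaging the two cameras gives a centre of (0.607, -0.302). Carrying over at height.

Request:
{"op": "play_rows", "data": {
  "steps": [
    {"ax": 0, "ay": 0, "az": 0, "dx": -2, "dy": 10, "dz": 0, "claw": 10},
    {"ax": 0, "ay": 0, "az": 0, "dx": -4, "dy": 20, "dz": 0, "claw": 10},
    {"ax": 0, "ay": 0, "az": 0, "dx": -6.4, "dy": 31.8, "dz": 0, "claw": 10},
    {"ax": 0, "ay": 0, "az": 0, "dx": -6.4, "dy": 31.8, "dz": 0, "claw": 10},
    {"ax": 0, "ay": 0, "az": 0, "dx": -6.4, "dy": 31.8, "dz": 0, "claw": 10},
    {"ax": 0, "ay": 0, "az": 0, "dx": -6.4, "dy": 31.8, "dz": 0, "claw": 10},
    {"ax": 0, "ay": 0, "az": 0, "dx": -6.4, "dy": 31.8, "dz": 0, "claw": 10},
    {"ax": 0, "ay": 0, "az": 0, "dx": -6.4, "dy": 31.8, "dz": 0, "claw": 10},
    {"ax": 0, "ay": 0, "az": 0, "dx": -6.4, "dy": 31.8, "dz": 0, "claw": 10},
    {"ax": 0, "ay": 0, "az": 0, "dx": -6.4, "dy": 31.8, "dz": 0, "claw": 10},
    {"ax": 0, "ay": 0, "az": 0, "dx": -6.4, "dy": 31.8, "dz": 0, "claw": 10},
    {"ax": 0, "ay": 0, "az": 0, "dx": -6.4, "dy": 31.8, "dz": 0, "claw": 10},
    {"ax": 0, "ay": 0, "az": 0, "dx": -6.4, "dy": 31.8, "dz": 0, "claw": 10},
    {"ax": 0, "ay": 0, "az": 0, "dx": -6.4, "dy": 31.8, "dz": 0, "claw": 10},
    {"ax": 0, "ay": 0, "az": 0, "dx": -6.4, "dy": 31.8, "dz": 0, "claw": 10},
    {"ax": 0, "ay": 0, "az": 0, "dx": -6.4, "dy": 31.8, "dz": 0, "claw": 10},
    {"ax": 0, "ay": 0, "az": 0, "dx": -4, "dy": 20, "dz": 0, "claw": 10},
    {"ax": 0, "ay": 0, "az": 0, "dx": -2, "dy": 10, "dz": 0, "claw": 10}
  ]
}}

```text
time_s: 15.05
tcp_pos: [0.5294, -0.3121, 0.1638]
ee_rot: [[0.977, 0.215, -0.001], [0.215, -0.977, 0.0], [-0.001, -0.0, -1.0]]
wrist_force: [0.2, 0.4, -1.7]
gripper_width: 0.252
gripper_force: 30.0
```

Request:
{"op": "play_rows", "data": {
  "steps": [
    {"ax": 0, "ay": 0, "az": 2.1, "dx": 0, "dy": 0, "dz": 0, "claw": 10},
    {"ax": 0, "ay": 0, "az": 2.1, "dx": 0, "dy": 0, "dz": 0, "claw": 10},
    {"ax": 0, "ay": 0, "az": 2.1, "dx": 0, "dy": 0, "dz": 0, "claw": 10},
    {"ax": 0, "ay": 0, "az": 0, "dx": 0, "dy": 0, "dz": 0, "claw": 10},
    {"ax": 0, "ay": 0, "az": 0, "dx": 0, "dy": 0, "dz": 0, "claw": 10},
    {"ax": 0, "ay": 0, "az": 0, "dx": 0, "dy": 0, "dz": 0, "claw": 10}
  ]
}}

```text
time_s: 15.65
tcp_pos: [0.5302, -0.3097, 0.1643]
ee_rot: [[0.994, 0.11, -0.0], [0.11, -0.994, 0.0], [-0.0, -0.0, -1.0]]
wrist_force: [-0.3, 0.1, -1.5]
gripper_width: 0.249
gripper_force: 30.0
```

```bash
python3 m.py
```

```text
[ 0.5302 -0.3097  0.1643] [ 0.994  0.11  -0.   ] 0.24850914005368976 29.998792111873627 [-0.33897838  0.14811599 -1.52632307]
scene 1458 1348 slopes deg [-0.4 -0. ] z at (80,0) 26.0 rect [77.4  0.4] [120.2  77.6] 89.5 pct [[41.4, -57.3], [115.4, 59.2]]
wrist 33728 33688 slopes deg [-0.1  0. ] z at (80,0) 25.5 rect [76.9  0. ] [ 77.8 118.3] 0.4 pct [[42.2, -57.3], [114.6, 57.2]]
top few
```

Request:
{"op": "play_rows", "data": {
  "steps": [
    {"ax": 0, "ay": 0, "az": 0, "dx": 0, "dy": 0, "dz": 8, "claw": 10},
    {"ax": 0, "ay": 0, "az": 0, "dx": 0, "dy": 0, "dz": 15, "claw": 10},
    {"ax": 0, "ay": 0, "az": 0, "dx": 0, "dy": 0, "dz": 15, "claw": 10},
    {"ax": 0, "ay": 0, "az": 0, "dx": 0, "dy": 0, "dz": 15, "claw": 10},
    {"ax": 0, "ay": 0, "az": 0, "dx": 0, "dy": 0, "dz": 15, "claw": 10},
    {"ax": 0, "ay": 0, "az": 0, "dx": 0, "dy": 0, "dz": 12, "claw": 10},
    {"ax": 0, "ay": 0, "az": 0, "dx": 0, "dy": 0, "dz": 8, "claw": 10},
    {"ax": 0, "ay": 0, "az": 0, "dx": 0, "dy": 0, "dz": 5, "claw": 10},
    {"ax": 0, "ay": 0, "az": 0, "dx": 0, "dy": 0, "dz": 3, "claw": 10},
    {"ax": 0, "ay": 0, "az": 0, "dx": 0, "dy": 0, "dz": 0, "claw": 10},
    {"ax": 0, "ay": 0, "az": 0, "dx": 0, "dy": 0, "dz": 0, "claw": 10},
    {"ax": 0, "ay": 0, "az": 0, "dx": 0, "dy": 0, "dz": 0, "claw": 10}
  ]
}}

```text
time_s: 17.0
tcp_pos: [0.5306, -0.3101, 0.0689]
ee_rot: [[0.994, 0.109, 0.001], [0.109, -0.994, -0.0], [0.001, 0.001, -1.0]]
wrist_force: [0.0, 0.1, -1.3]
gripper_width: 0.248
gripper_force: 30.0
```

```bash
python3 m.py; python3 -c "
import cv2,numpy as np
a=cv2.imread('pics/m_wrist.png')[40:260,90:420];b=cv2.imread('pics/m_scene.png')[80:200,60:240]
cv2.imwrite('pics/hov.png',np.vstack([cv2.resize(a,(600,400)),cv2.resize(b,(600,400))])[:, :][:800]); cv2.imwrite('pics/hov.png',np.hstack([cv2.resize(a,(450,300)),cv2.resize(b,(350,300))]))"
```

```text
[ 0.5306 -0.3101  0.0689] [0.994 0.109 0.001] 0.2480261272751963 29.998641908168793 [ 0.02471766  0.05592593 -1.30212007]
scene 2198 411 slopes deg [-24.   -5.2] z at (80,0) 14.1 rect [84.6  9.4] [ 91.9 138.7] 1.4 pct [[40.2, -58.5], [129.5, 77.1]]
wrist 38549 33661 slopes deg [ 0. -0.] z at (80,0) 25.5 rect [76.8  0. ] [118.2  77.5] 89.8 pct [[42.1, -57.2], [114.5, 57.4]]
top few
```

View pics/hov.png

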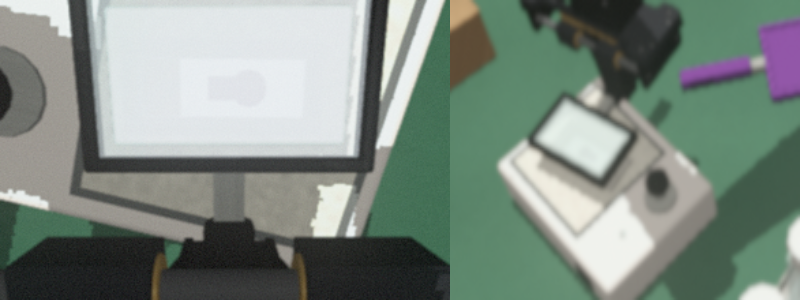

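The hover view shows the lens frame level and parallel over the slide: glass at crop (242,88), frame sides at 85 and 375. Now a numerical check of the centring.

Run:
```python
from h import *
s=sense();T=np.array(s["tcp_pos"]);R0=np.array(s["ee_rot"])
c=capture("wrist");R=np.array(c["rotation"]);t=np.array(c["xyz"]);Rt=R0.T@R;tt=R0.T@(t-T)
def ray(u,v,h,R=R,t=t):
    r=R@np.array([(u-c["cx"])/c["fx"],(v-c["cy"])/c["fy"],1]);return (t+r*(h-t[2])/r[2])[:2]
k=330/450
o=lambda x,y:(90+x*k,40+y*k)
g=np.array([ray(*o(*a),.063) for a in((181,58),(305,60),(304,118),(180,118))])
print("glass now",g.round(4).tolist(),g.mean(0).round(4),"dir yaw",np.degrees(np.arctan2(g[1,0]-g[0,0],-(g[1,1]-g[0,1]))))
# old view pose (wrist2)
T2=np.array([.59087603,-.1968098,.20285393]);R2=np.array([[.9761,.2174,-.0006],[.2174,-.9761,.0002],[-.0006,-.0004,-1]])
Ro,to=R2@Rt,T2+R2@tt
f=lambda P:np.array([ray(290+x/7,145+y/7,.063,Ro,to) for x,y in P])
ca=f(((132,108),(694,174),(640,422),(95,360)));gl=f(((290,185),(632,225),(600,370),(265,330)))
print("old carrier",ca.mean(0).round(4),"glass",gl.mean(0).round(4),"off",(gl.mean(0)-ca.mean(0)).round(4))
cm=g.mean(0)-(gl.mean(0)-ca.mean(0));lens=T[:2]+.0775*R0[:2,0]
print("carrier now",cm.round(4),"lens",lens.round(4),"diff mm",((cm-lens)*1000).round(1))
```

```text
glass now [[0.6166, -0.2788], [0.622, -0.3354], [0.5962, -0.339], [0.5898, -0.2805]] [ 0.6062 -0.3084] dir yaw 5.377414469528405
old carrier [ 0.6062 -0.2991] glass [ 0.6066 -0.3088] off [ 0.0004 -0.0097]
carrier now [ 0.6058 -0.2988] lens [ 0.6075 -0.3016] diff mm [-1.7  2.8]
```

The slide is about 3 mm off the lens centre with the yaw within 1°. Small correction, settle, then hand in.

Request:
{"op": "play_rows", "data": {
  "steps": [
    {"ax": 0, "ay": 0, "az": 0, "dx": -0.6, "dy": -1.3, "dz": 0, "claw": 10},
    {"ax": 0, "ay": 0, "az": 0, "dx": -0.6, "dy": -1.3, "dz": 0, "claw": 10},
    {"ax": 0, "ay": 0, "az": 0, "dx": 0, "dy": 0, "dz": 0, "claw": 10},
    {"ax": 0, "ay": 0, "az": 0, "dx": 0, "dy": 0, "dz": 0, "claw": 10},
    {"ax": 0, "ay": 0, "az": 0, "dx": 0, "dy": 0, "dz": 0, "claw": 10},
    {"ax": 0, "ay": 0, "az": 0, "dx": 0, "dy": 0, "dz": 0, "claw": 10},
    {"ax": 0, "ay": 0, "az": 0, "dx": 0, "dy": 0, "dz": 0, "claw": 10}
  ]
}}

```text
time_s: 17.9
tcp_pos: [0.5287, -0.3075, 0.0682]
ee_rot: [[0.994, 0.109, -0.0], [0.109, -0.994, -0.0], [-0.0, -0.0, -1.0]]
wrist_force: [0.5, -0.5, -1.6]
gripper_width: 0.251
gripper_force: 30.0
```

```bash
python3 -c "
from station import *
s=sense();print(s['tcp_pos'],s['gripper_force'],s['joint_velocities']);print(finish_job())"
```

```text
[ 0.52874633 -0.30754868  0.06822679] 29.99868482351303 [-0.07214744 -0.00192265 -0.07980144  0.03021046 -0.05842589  0.01212339]
the job is handed in; nothing more can be done
None
```

I pressed the switch to its stop and it sprang back up; the magnifier is held level about 21 mm above the slide, its lens within a few millimetres of the slide's centre. The job is handed in after about 18 s, with no verdict returned.

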